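# Clamp a flange on the welding turntable under its handbrake

## Robot

A 6-joint arm with a two-finger parallel gripper is mounted at the origin on the work surface. World frame = base frame: x ahead of the robot, y to its left, z up, the work surface at z = 0. Lengths are in m, angles in degrees, forces in N, time in s.
With the tool pointing down it reaches from about 0.3 to 0.75 m from the base axis. Payload 8.5 kg.
Tool frame: the origin (TCP) lies on the centre line of the jaws, within the pads' length; the fingertips stand 14 mm ahead of it and the grasp point (between the pads) lies 5 mm behind it; z points along the fingers, x is the direction in which the jaws open and shut, and the axes are right-handed (so a half turn about z gives the same grasp; the last joint's range is limited). The gripper opens to 85 mm and grips with 20 to 120 N. Pads are 22 mm wide; open, the fingers measure 114 mm over their backs; the gripper's body (76 mm by 85 mm) begins 54 mm behind the grasp point. The pads swing forward as they close: fully open they stand 13 mm farther back than shut.
Start: joints at [63.982, 21.807, 74.336, -0, 83.858, -12.336], TCP at [0.13, 0.534, 0.245] pointing down, gripper open.
Joint ranges: [-178.18, 178.18], [-50.72, 133.34], [12.68, 142.11], [-81.47, 261.47], [9.98, 163.14], [-165.26, 165.26]. Speed limits (degrees/s): [136.94, 136.94, 180, 180, 180, 180].

## Interface

Orientations are given as a 3x3 rotation matrix whose columns are the frame's x, y, z axes.
In Python, from rig import * gives the robot as it stands.
- The arm moves only by the shell command python3 -m crank 'ROWS' [FORCE]. ROWS is JSON, one flat list of numbers, 7 for each row, row after row: the turn, a rotation vector about the world's x, y, z in rad, then the shift along the world's x, y, z in m, then the opening in per cent of the stroke, from 0 (shut) to 100 (fully open). A call has 1 to 20 rows; each row shifts and turns the commanded pose from where the row before left it; what a row does not reach is not made up. A row lasts 1/10 s, in which the tool goes at most 50 mm and 8.59 degrees, less where a joint would pass 70% of its speed; a pose out of reach is approached as far as the arm can. A call is refused whole if a number of a shift passes 0.05 or a number of a turn 0.15, either way. A call with a gripper value outside its range is refused whole. The fingers move at their own pace and stop on an object; FORCE is the grip in N (left out, the last holds). Time passes only in rows, so rows that do not move let the fingers close. It gives the time, the measured TCP pose, the force and the opening at its end, in the units of the state.
- observe(): the state, without advancing time (a new reading comes with each control period).
- get_image(name): name is "scene" or "top" or "wrist"; returns a dict with "frame" (480x640x3 uint8, red, green, blue), "fov_y" (degrees; the focal length in pixels is half the picture's height over the tangent of half this angle, whatever the lens; pixels are square), "cx", "cy" (the principal point, pixels), "world_to_cam" (4x4, takes a point from world to camera coordinates). Camera axes: x right, y up, looking along -z (the intrinsics and any distortion apply to the point x, -y, -z); pixel columns grow to the right and rows downward; lengths in m; the calibration is good to about 2 mm. A picture is of the moment at which its call begins. There is no depth.
- close_job(): hands the job in, once; it reports no verdict.
The state is a dict: "time_s": time; "q": joint angles; "qvel": joint speeds; "joint_efforts": joint torques, N m; "position": TCP position; "tool_rot": TCP orientation; "ft_force": force on the tool from outside, world axes, zero at the start; "wrist_torque": the same for the moment, N m; "grip_width": finger opening in m.
Only numpy, scipy, OpenCV 4.12 (cv2) and the standard library are available. Lean on these libraries where they do the work, as an engineer would, in place of code of your own. Each camera call takes 0.05 s, during which the arm holds its last target. There are 200 camera calls.

## Task

Get the tacked flange ready for welding on the turntable. First pull the turntable's yellow handbrake lever up, click by click, until the brake is firmly on, and let go with it standing on its notch (do not haul it beyond firm); then turn the red eccentric clamp clockwise until its lobe bears hard on the flange and holds it snug against both brass stop pins, and let go of it. Last, hold in the red thumb button at the end of the brake lever and let the lever right down, so that the table is free to turn, with the flange still clamped.

Things in the scene. Friction and masses are not known exactly. Their poses are not given: they have to be found in the camera images.
- lever_pivot (a point): Centre of the brake lever's pivot, 72 mm above the bench, on the side of the blue turntable stand, which is fixed to the bench. Axes of the stand: z up, x (level) from the pivot away from the handle, y (level) from the lever towards the turntable, whose axis lies 200 mm away along +y. The lever swings in the upright plane through this point along x.
- brake_lever (a joint): Angle of the yellow brake lever (rad), 0 to 0.95: 0 = off, on its lower stop, pointing along -x of lever_pivot and 0.45 above level; grows as it is pulled up. A toothed quadrant holds it at notches near 0.19, 0.33, 0.47, 0.61, 0.75, 0.89 (up to 0.02 lower under load); let go, it sinks to the notch last passed. The pad meets the drum at an angle that wear puts anywhere from 0.25 to 0.58.
- lever_grip (a point): Middle of the lever's flat-sided rubber grip (26 mm wide, 32 mm deep, 104 to 172 mm from the pivot), 145 mm from the pivot. Pulled slowly (50 mm/s) here it takes 6 to 11 N, clicking at each notch; once the pad meets the drum the pull grows by about 9 N per notch. Firmly on: it has grown by 9 to 13 N, to about 20 N. More than about 25 N is too hard.
- button_top (a point): Top of the red release button, 19 mm thick, standing out of the lever's end on its centre line, 188 mm from the pivot. Pushed in along the lever towards the pivot (travel 9 mm, 4 to 10 N, then solid). Held in 5 mm or more it frees the lever, which falls in about a second; if the button comes out on the way, the next lower notch catches and it must be pressed again.
- release_button (a joint): Travel of the release button (m): 0 = out, also with the lever resting on a notch; 0.009 = fully in. While the lever is pulled up it moves in to 0.0045 over each tooth and springs out at each click.
- brake_pad: Black brake pad, 40 x 10 x 26 mm, under the turntable's faceplate, between lever and drum; the lever pushes it against the drum. Origin just behind the pad.
- turntable: Turntable on its blue stand: round steel faceplate 260 mm in diameter, top 104 mm above the bench, free to turn unless the brake is on. Origin on its axis at bench level, z up; the eccentric clamp lies along its +y and the two brass stop pins (14 mm thick, 30 mm high) on its -y side.
- flange_center (a point): Centre (half-way up) of the work piece: grey flange, 110 mm in diameter, 18 mm thick, lying loose on the faceplate, about 1.4 kg, with an upright steel tube, 43 mm thick and 50 mm high, tacked on its middle. Touching both stop pins it is centred on the turntable.
- clamp_cam: Red eccentric clamp: disc 48 mm in diameter, 14 mm high, centred 7 mm off its pivot, hand bar above. Origin on the pivot at the disc's foot, 110 mm above the bench, z up; bar along y; lobe (white dot on the bar) at +y, away from the flange at first. Turned clockwise from above it meets the flange, pushes it on to the pins and bears hard after 0.8 to 1.9 rad. Unbraked, the whole table turns along.
- clamp_grip (a point): Middle of the clamp's hand bar, on the clamp's axis, 46 mm above its origin (156 mm above the bench); the bar is 66 mm long, 14 mm wide, 22 mm high. It turns with up to 0.2 Nm while free; when it bears hard on the flange it takes 0.45 to 0.7 Nm (rising over about 0.3 rad). It stays where it is left.
- assembly_center (a point): Bystander: finished grey double flange, 110 mm in diameter and 105 mm high, with two thin side pipes; leave it alone. Point 40 mm above its foot.
- tray_center (a point): Bystander: blue tray of nuts, 150 x 100 x 32 mm; leave it alone. Point at its middle.
- brush_center (a point): Bystander: wire brush with wooden handle, about 270 mm long; leave it alone. Point at its middle.

How it is judged:
By the outcome, as a careful person would: the job done as asked, in the order asked, and still so for the second after the job is handed in, with the robot touching nothing.
It also fails if it takes over 72 s, if anything falls off the work surface, if the arm or the gripper's body presses on something with over 40 N, if the wrist force passes 120 N, or if a joint passes its speed limit or range.

## Working session

There is one attempt and no reset: what is moved stays moved. The work goes in short steps, Python scripts to look and compute and a shell command to move; the robot and the scene stay as the last step left them, time stands still between calls to the robot, and variables do not carry over. Pictures are saved under pics/ and viewed, about 8 in all and at most 12, crops included, and the job is handed in when it is done.

```bash
mkdir -p pics; ls; python3 - <<'E'
from rig import *
import cv2
for n in ("scene","top"):
    d=get_image(n); cv2.imwrite(f"pics/{n}0.png",d["frame"][:,:,::-1])
    print(n,d["fov_y"],d["cx"],d["cy"],d["world_to_cam"], [k for k in d])
print(observe())
E
```

```text
pics
scene 54.5354570888547 310.9477620133202 236.76841125757284 [[ 0.28528386  0.95842706 -0.00553994 -0.15680865]
 [-0.77226619  0.23328715  0.59091627  0.33526742]
 [ 0.56764254 -0.16430057  0.80671387 -1.43291659]
 [ 0.          0.          0.          1.        ]] ['frame', 'fov_y', 'cx', 'cy', 'world_to_cam']
top 43.9700655439745 319.544470465301 236.75054166144494 [[ 0.00914114 -0.99989954  0.01083237 -0.01233354]
 [ 0.99840531  0.00972989  0.05560718 -0.54307582]
 [-0.05570699  0.01030678  0.99839396 -1.58653144]
 [ 0.          0.          0.          1.        ]] ['frame', 'fov_y', 'cx', 'cy', 'world_to_cam']
{'time_s': 0.1, 'q': array([ 6.39789720e+01,  2.18377156e+01,  7.43784129e+01,  1.31193115e-03,
        8.38580953e+01, -1.23364030e+01]), 'qvel': array([-0.00338736, -0.02941716, -0.16610725,  0.02106972,  0.08266606,
        0.13384026]), 'joint_efforts': array([ 3.54437878e-03, -4.49214900e+01, -2.31658798e+01, -1.57275049e-04,
        3.60832179e-03, -1.83596319e-05]), 'position': array([0.13001401, 0.53416894, 0.24477978]), 'tool_rot': array([[ 2.36579451e-01,  9.71611968e-01, -5.88773289e-04],
       [ 9.71611329e-01, -2.36579995e-01, -1.15414622e-03],
       [-1.26067426e-03, -2.99011518e-04, -9.99999161e-01]]), 'ft_force': array([0.36763249, 1.22949616, 0.27487477]), 'wrist_torque': array([-0.03941178,  0.02049424, -0.02849487]), 'grip_width': 0.0852589937717881}
```

View pics/scene0.png

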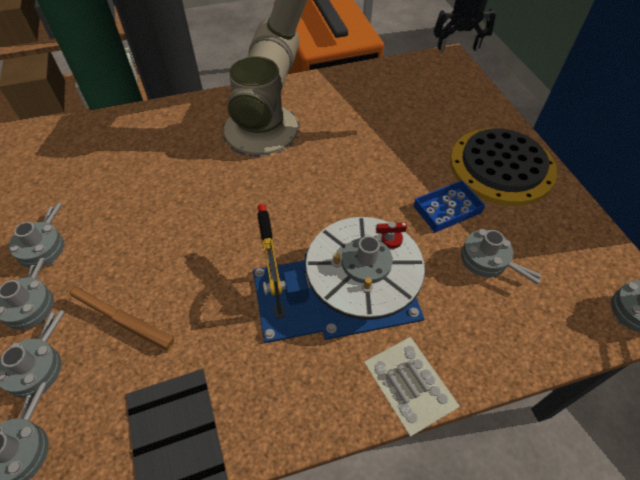

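View pics/top0.png

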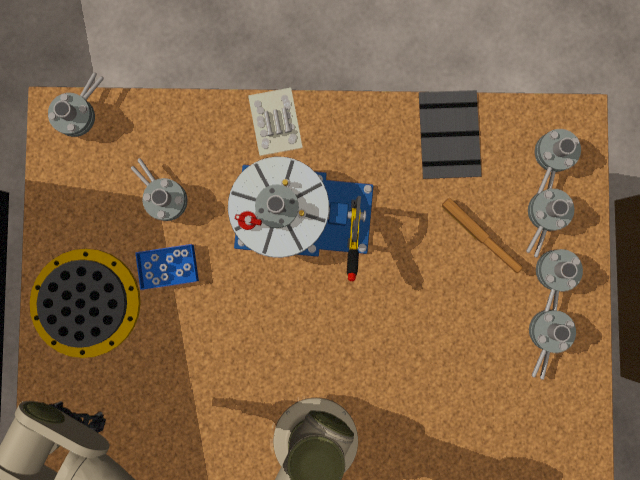

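The scene shows the lever (red button at about (263,208)), the turntable (centre about (365,258)) and the red clamp (392,235). In the top view, the button is at (351,277), the table centre at (278,206) and the clamp at (248,220). I'll enlarge crops of both next.

```bash
python3 - <<'E'
import cv2
a=cv2.imread("pics/top0.png")[150:290,220:390]; b=cv2.imread("pics/scene0.png")[195:345,240:440]
cv2.imwrite("pics/c1.png",cv2.resize(a,None,fx=4,fy=4,interpolation=cv2.INTER_CUBIC))
cv2.imwrite("pics/c2.png",cv2.resize(b,None,fx=4,fy=4,interpolation=cv2.INTER_CUBIC))
E
```

```text
(no output)
```

View pics/c1.png

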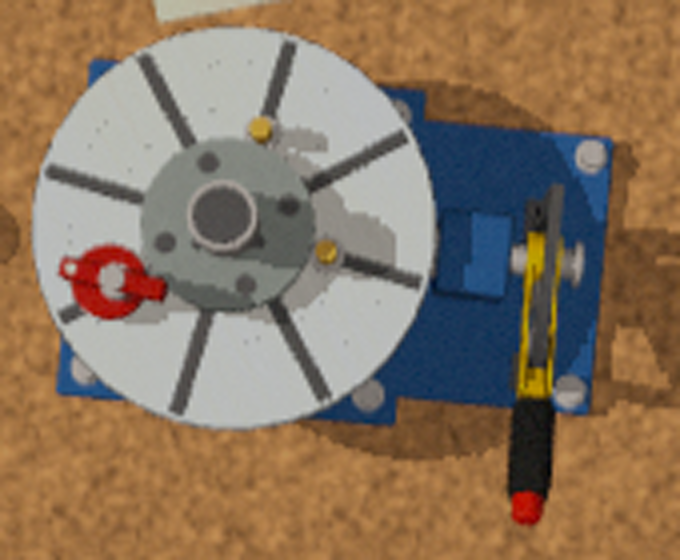

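View pics/c2.png

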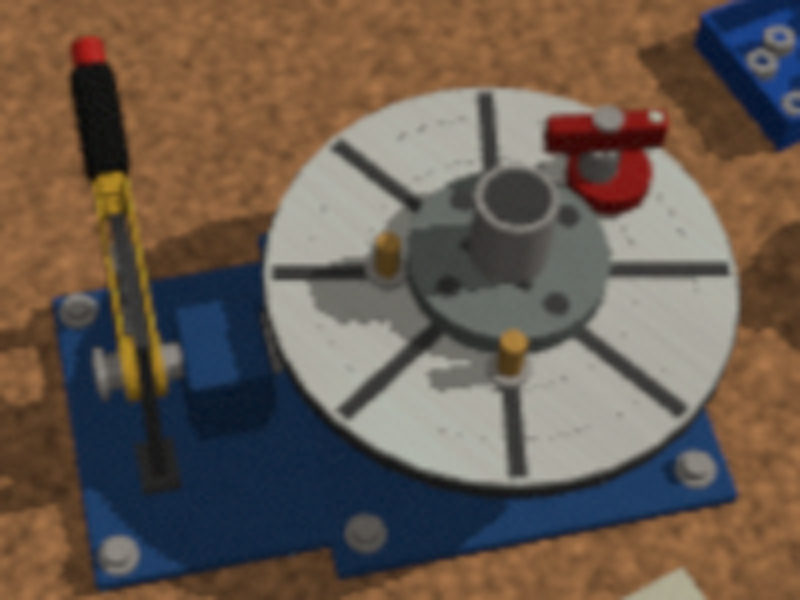

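```bash
cat > h.py <<'E'
from rig import *
import numpy as np, cv2
def ray(d,u,v):
    f=240/np.tan(np.radians(d["fov_y"]/2)); M=d["world_to_cam"]; R=M[:3,:3]
    return -R.T@M[:3,3], R.T@np.array([(u-d["cx"])/f,-(v-d["cy"])/f,-1])
def onz(d,u,v,z):
    o,r=ray(d,u,v); return o+r*(z-o[2])/r[2]
def proj(d,p):
    f=240/np.tan(np.radians(d["fov_y"]/2)); c=d["world_to_cam"]@np.append(p,1)
    return d["cx"]-f*c[0]/c[2], d["cy"]+f*c[1]/c[2]
E
python3 - <<'E'
from h import *
np.set_printoptions(precision=4,suppress=True)
t=get_image("top"); s=get_image("scene")
T=lambda x,y,z: onz(t,220+x/4,150+y/4,z); S=lambda x,y,z: onz(s,240+x/4,195+y/4,z)
print("plate",T(234,228,.104),S(502,290,.104))
zb=.072+.188*np.sin(.45)
print("button",T(526,512,zb),S(88,44,zb))
print("pivot",T(547,262,.072),S(142,365,.072))
print("gripmid",T(531,447,.072+.138*np.sin(.45)),S(98,120,.072+.138*np.sin(.45)))
print("bar ends",T(68,270,.167),T(160,290,.167),S(657,117,.167),S(553,122,.167))
print("bar nut",T(113,280,.17),S(608,117,.17))
print("pins",T(260,127,.134),T(326,250,.134),S(387,238,.134),S(513,336,.134))
print("flange", T(222,215,.172))
print("tubetop",T(222,215,.172),S(517,200,.172))
print("plate corners",T(590,155,.01),T(570,390,.01),S(78,310,.01),S(118,555,.01))
E
```

```text
plate [0.6132 0.0991 0.104 ] [0.63   0.0999 0.104 ]
button [ 0.4349 -0.0851  0.1538] [ 0.4378 -0.0807  0.1538]
pivot [ 0.5964 -0.1031  0.072 ] [ 0.6005 -0.0956  0.072 ]
gripmid [ 0.475  -0.0894  0.132 ] [ 0.4752 -0.0856  0.132 ]
bar ends [0.5798 0.1961 0.167 ] [0.5681 0.1399 0.167 ] [0.5871 0.1984 0.167 ] [0.5742 0.1439 0.167 ]
bar nut [0.5737 0.1683 0.17  ] [0.5816 0.172  0.17  ]
pins [0.6737 0.0818 0.134 ] [0.5968 0.0397 0.134 ] [0.5987 0.0435 0.134 ] [0.675  0.0862 0.134 ]
flange [0.6139 0.1024 0.172 ]
tubetop [0.6139 0.1024 0.172 ] [0.6196 0.1056 0.172 ]
plate corners [ 0.6754 -0.1364  0.01  ] [ 0.5155 -0.1236  0.01  ] [ 0.5166 -0.1183  0.01  ] [ 0.6766 -0.1324  0.01  ]
```

```bash
python3 -m crank '[0,0,0.076,0.018,-0.041,0.003,100, 0,0,0.076,0.018,-0.041,0.003,100, 0,0,0,0.018,-0.041,0.003,100, 0,0,0,0.018,-0.041,0.003,100, 0,0,0,0.018,-0.041,0.003,100, 0,0,0,0.018,-0.041,0.003,100, 0,0,0,0.018,-0.041,0,60, 0,0,0,0.018,-0.041,0,60, 0,0,0,0.018,-0.041,0,60, -0.009,-0.1,0,0.018,-0.041,0,60, -0.009,-0.1,0,0.018,-0.041,0,60, -0.009,-0.1,0,0.018,-0.041,0,60, -0.009,-0.1,0,0.018,-0.041,0,60, -0.009,-0.1,0,0.018,-0.041,0,60, -0.009,-0.1,0,0.018,-0.041,0,60, 0,0,0,0,0,0,60, 0,0,0,0,0,0,60]'; python3 - <<'E'
from h import *
np.set_printoptions(precision=4,suppress=True)
d=get_image("wrist"); cv2.imwrite("pics/w1.png",d["frame"][:,:,::-1]); print(d["fov_y"],d["cx"],d["cy"],d["world_to_cam"]); o=observe(); print(o)
E
```

```text
time_s: 1.9
position: [0.398, -0.0761, 0.2628]
tool_rot: [[0.088, 0.828, 0.554], [0.996, -0.074, -0.048], [0.001, 0.556, -0.831]]
ft_force: [0.3, -0.1, 0.1]
grip_width: 0.0513
69.75429620966607 318.1233329552825 247.42724633974225 [[ 0.0886  0.9961  0.0015  0.0406]
 [-0.6233  0.0566 -0.78    0.4221]
 [-0.777   0.0682  0.6258  0.0048]
 [ 0.      0.      0.      1.    ]]
{'time_s': 1.95, 'q': array([ -39.3147,   -6.7711,  113.2133,   25.2382,   47.5474, -137.2457]), 'qvel': array([ 2.2534, -0.4844, -0.209 , -0.0394,  0.0126, -0.1466]), 'joint_efforts': array([ -1.5334, -14.7664, -22.4814,   0.8976,  -1.1471,  -0.0776]), 'position': array([ 0.3981, -0.0751,  0.263 ]), 'tool_rot': array([[ 0.0861,  0.828 ,  0.554 ],
       [ 0.9963, -0.0721, -0.0471],
       [ 0.001 ,  0.556 , -0.8312]]), 'ft_force': array([-0.4319, -0.3625,  0.342 ]), 'wrist_torque': array([0.0377, 0.3221, 0.0112]), 'grip_width': 0.051053003305733535}
```

View pics/w1.png

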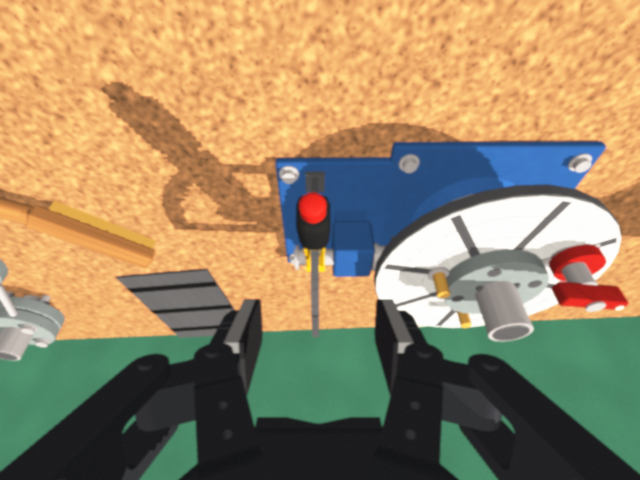

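The wrist view is upside down, with the robot side at the top. The button top is at (313,208), the grip runs down to (315,247), and the lever lies between the fingers (x 262–378).

```bash
python3 - <<'E'
from h import *
np.set_printoptions(precision=4,suppress=True)
d=get_image("wrist")
print("button",onz(d,313,207,.1538), "gripbottom/end", onz(d,315,247,.072+.104*np.sin(.45)))
print("bolt",onz(d,289,174,.01),onz(d,408,162,.01),onz(d,580,161,.01))
for l in (.188,.145,.104,0): 
    p=np.array([.598,-.099,.072])+l*np.array([-.9*.9962,.9*.087,.435]); print(l,p,proj(d,p))
print(observe()["position"],observe()["q"])
E
```

```text
button [ 0.4324 -0.082   0.1538] gripbottom/end [ 0.5222 -0.0891  0.1172]
bolt [ 0.5178 -0.1195  0.01  ] [0.5126 0.0161 0.01  ] [0.5279 0.2078 0.01  ]
0.188 [ 0.4294 -0.0843  0.1538] (np.float64(309.2479688605525), np.float64(204.16702121178682))
0.145 [ 0.468  -0.0876  0.1351] (np.float64(310.5119392647746), np.float64(222.43965197637593))
0.104 [ 0.5048 -0.0909  0.1172] (np.float64(311.4092024268897), np.float64(235.4109671315666))
0 [ 0.598 -0.099  0.072] (np.float64(312.9226221558159), np.float64(257.2897704691602))
[ 0.3982 -0.0745  0.2632] [ -39.2296   -6.7921  113.209    25.2456   47.5408 -137.2663]
```

```bash
python3 -m crank '[0,0,0,0.014,-0.003,-0.022,60, 0,0,0,0.014,-0.002,-0.022,60, 0,0,0,0.014,-0.002,-0.022,60, 0,0,0,0.014,-0.002,-0.022,60, 0,0,0,0.014,-0.002,-0.022,60, 0,0,0,0.007,0,-0.022,60, 0,0,0,0,0,0,60, 0,0,0,0,0,0,60]'; python3 - <<'E'
from h import *
np.set_printoptions(precision=4,suppress=True)
d=get_image("wrist"); cv2.imwrite("pics/w2.png",d["frame"][:,:,::-1]); o=observe(); print(o["position"],o["q"],o["ft_force"],o["tool_rot"])
E
```

```text
time_s: 2.8
position: [0.4756, -0.0851, 0.1316]
tool_rot: [[0.083, 0.828, 0.555], [0.997, -0.069, -0.046], [0.001, 0.557, -0.831]]
ft_force: [1.0, -0.4, 0.6]
grip_width: 0.0511
[ 0.4756 -0.0855  0.1322] [ -32.0226   15.1985  117.6795   43.3341   21.8399 -154.3373] [ 0.0982 -0.4184 -0.5497] [[ 0.0835  0.827   0.556 ]
 [ 0.9965 -0.0693 -0.0466]
 [-0.      0.5579 -0.8299]]
```

View pics/w2.png

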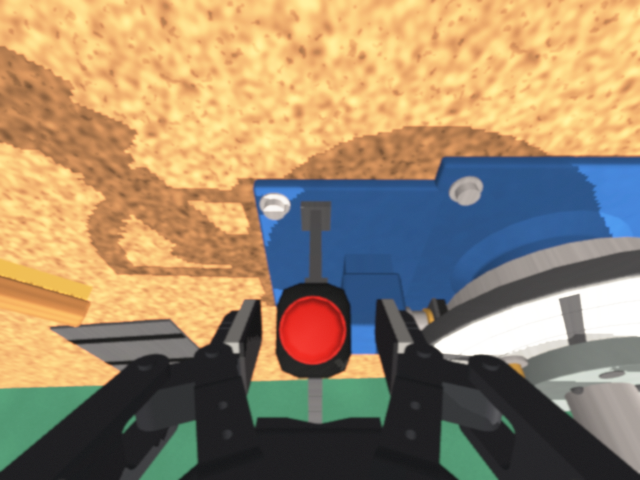

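The lever is centred between the fingers (button at (313,330)). I'll close the jaws on it now.

```bash
python3 -m crank '[0,0,0,0,0,0,0, 0,0,0,0,0,0,0, 0,0,0,0,0,0,0, 0,0,0,0,0,0,0, 0,0,0,0,0,0,0, 0,0,0,0,0,0,0]' 80; python3 - <<'E'
from h import *
np.set_printoptions(precision=4,suppress=True)
o=observe(); print(o["time_s"],o["position"],o["q"],o["ft_force"],o["wrist_torque"],o["grip_width"])
# per-step TCP arcs about pivot
P=np.array([.602,-.0965,.072]); y=np.array([.087,.9962,0])
from scipy.spatial.transform import Rotation as R
p=o["position"]
for k in range(1,13):
    a=.07*k; q=P+R.from_rotvec(-y*0+y*a).apply(o["position"]-P); print(k,a,q-p); p=q
E
```

```text
time_s: 3.45
position: [0.4754, -0.0869, 0.1325]
tool_rot: [[0.086, 0.826, 0.557], [0.996, -0.071, -0.049], [-0.001, 0.559, -0.829]]
ft_force: [-6.9, -2.1, 10.0]
grip_width: 0.025
3.45 [ 0.4754 -0.0869  0.1325] [ -32.1671   15.1568  117.706    43.4292   21.7513 -154.4593] [-6.8982 -2.0509 10.0402] [-0.1176  0.4811 -0.0585] 0.025003651607675183
1 0.07 [ 0.0045 -0.0004  0.0087]
2 0.14 [ 0.0051 -0.0004  0.0084]
3 0.21000000000000002 [ 0.0057 -0.0005  0.008 ]
4 0.28 [ 0.0062 -0.0005  0.0076]
5 0.35000000000000003 [ 0.0068 -0.0006  0.0071]
6 0.42000000000000004 [ 0.0072 -0.0006  0.0066]
7 0.49000000000000005 [ 0.0077 -0.0007  0.0061]
8 0.56 [ 0.0081 -0.0007  0.0056]
9 0.6300000000000001 [ 0.0085 -0.0007  0.005 ]
10 0.7000000000000001 [ 0.0088 -0.0008  0.0044]
11 0.77 [ 0.0091 -0.0008  0.0038]
12 0.8400000000000001 [ 0.0093 -0.0008  0.0031]
```

```bash
cat > m.py <<'E'
from h import *
P=np.array([.602,-.0965,.072]); X=np.array([.9962,-.087,0]); o=observe(); r=o["position"]-P
a=np.arctan2(r[2],-r@X)-np.arctan2(.0605,.1275)
ph=.45+a; t=np.sin(ph)*X+np.array([0,0,np.cos(ph)]); l=-np.cos(ph)*X+np.array([0,0,np.sin(ph)])
R=o["tool_rot"]; pit=np.arctan2(-R[2,2],R[0,2])-np.arctan2(.829,.557)
f=o["ft_force"]; print("t %.2f ang %.3f toolang %.3f rad %.4f pull %.1f alongL %.1f y %.1f width %.4f"%(o["time_s"],a,pit,np.linalg.norm(r),-f@t,f@l,f[1],o["grip_width"]),np.round(o["q"],1))
E
python3 m.py; python3 -m crank '[0.003,0.035,0,0.0023,-0.0002,0.0044,0, 0.003,0.035,0,0.0023,-0.0002,0.0044,0]' >/dev/null; python3 m.py;python3 -m crank '[0.003,0.035,0,0.0026,-0.0002,0.0042,0]' >/dev/null; python3 m.py; python3 -m crank '[0.003,0.035,0,0.0026,-0.0002,0.0042,0]' >/dev/null; python3 m.py
```

```text
t 3.45 ang 0.002 toolang 0.000 rad 0.1406 pull -6.1 alongL 10.4 y -2.1 width 0.0250 [ -32.2   15.2  117.7   43.4   21.8 -154.5]
t 3.65 ang 0.068 toolang 0.074 rad 0.1406 pull 2.9 alongL -13.3 y 5.0 width 0.0249 [ -30.7   14.6  113.5   27.9   27.3 -137.9]
t 3.75 ang 0.101 toolang 0.109 rad 0.1405 pull 4.7 alongL -9.2 y 2.4 width 0.0251 [ -30.    14.6  111.4   22.7   30.5 -132.3]
t 3.85 ang 0.135 toolang 0.145 rad 0.1405 pull 9.1 alongL -13.8 y -0.3 width 0.0248 [ -29.3   14.7  109.3   18.7   33.7 -127.9]
```

```bash
python3 -m crank '[0.003,0.035,0,0.0028,-0.0002,0.004,0]' >/dev/null; python3 m.py; python3 -m crank '[0.003,0.035,0,0.0028,-0.0002,0.004,0]' >/dev/null; python3 m.py; python3 -m crank '[0.003,0.035,0,0.003,-0.0002,0.0038,0]' >/dev/null; python3 m.py;python3 -m crank '[0.003,0.035,0,0.0031,-0.0002,0.0038,0]' >/dev/null; python3 m.py; python3 -m crank '[0.003,0.035,0,0.0033,-0.0003,0.0036,0]' >/dev/null; python3 m.py;python3 -m crank '[0.003,0.035,0,0.0034,-0.0003,0.0036,0]' >/dev/null; python3 m.py
```

```text
t 3.95 ang 0.172 toolang 0.179 rad 0.1403 pull 3.3 alongL -8.8 y 0.2 width 0.0248 [ -28.6   14.8  107.2   15.5   37.  -124.3]
t 4.05 ang 0.207 toolang 0.214 rad 0.1403 pull 5.3 alongL -13.6 y -1.2 width 0.0250 [ -28.    15.1  105.1   12.8   40.4 -121.4]
t 4.15 ang 0.240 toolang 0.250 rad 0.1402 pull 5.7 alongL -12.4 y -1.8 width 0.0250 [ -27.4   15.5  103.    10.6   43.7 -119. ]
t 4.25 ang 0.273 toolang 0.285 rad 0.1401 pull 6.6 alongL -14.9 y -3.4 width 0.0252 [ -26.8   16.   100.8    8.8   47.  -116.9]
t 4.35 ang 0.310 toolang 0.319 rad 0.1399 pull 3.7 alongL -15.2 y -2.7 width 0.0250 [ -26.2   16.6   98.7    7.2   50.3 -115.2]
t 4.45 ang 0.345 toolang 0.354 rad 0.1399 pull 5.4 alongL -18.0 y -2.8 width 0.0253 [ -25.7   17.2   96.5    5.9   53.6 -113.7]
```

```bash
python3 -m crank '[0.003,0.034,0,0.0041,-0.0003,0.0028,0]' >/dev/null; python3 m.py; python3 -m crank '[0.003,0.034,0,0.0038,-0.0003,0.003,0]' >/dev/null; python3 m.py; python3 -m crank '[0.003,0.034,0,0.0039,-0.0003,0.0031,0]' >/dev/null; python3 m.py;python3 -m crank '[0.003,0.034,0,0.004,-0.0003,0.003,0]' >/dev/null; python3 m.py
```

```text
t 4.55 ang 0.376 toolang 0.391 rad 0.1397 pull 5.3 alongL 3.5 y -4.3 width 0.0253 [ -25.1   18.    94.4    4.7   56.9 -112.3]
t 4.65 ang 0.408 toolang 0.425 rad 0.1396 pull 10.1 alongL 0.2 y -4.9 width 0.0249 [ -24.6   18.7   92.3    3.6   60.  -111.2]
t 4.75 ang 0.444 toolang 0.459 rad 0.1394 pull 6.9 alongL -2.2 y -4.5 width 0.0251 [ -24.1   19.5   90.1    2.7   63.2 -110.2]
t 4.85 ang 0.478 toolang 0.494 rad 0.1393 pull 8.4 alongL -2.3 y -4.7 width 0.0250 [ -23.6   20.4   87.9    1.9   66.3 -109.4]
```

```bash
python3 -m crank '[0.003,0.034,0,0.004,-0.0003,0.0028,0]' >/dev/null; python3 m.py; python3 -m crank '[0.003,0.034,0,0.004,-0.0003,0.0028,0]' >/dev/null; python3 m.py; python3 -m crank '[0.003,0.034,0,0.0041,-0.0003,0.0027,0]' >/dev/null; python3 m.py;python3 -m crank '[0.0015,0.017,0,0.0021,-0.0002,0.0013,0]' >/dev/null; python3 m.py;python3 -m crank '[0.0015,0.017,0,0.0021,-0.0002,0.0013,0]' >/dev/null; python3 m.py
```

```text
t 4.95 ang 0.509 toolang 0.529 rad 0.1392 pull 11.7 alongL -1.9 y -4.8 width 0.0251 [ -23.2   21.4   85.8    1.1   69.4 -108.6]
t 5.05 ang 0.541 toolang 0.564 rad 0.1391 pull 14.9 alongL -4.7 y -5.8 width 0.0249 [ -22.8   22.3   83.6    0.4   72.5 -107.9]
t 5.15 ang 0.575 toolang 0.599 rad 0.1390 pull 13.7 alongL -7.8 y -5.0 width 0.0251 [ -22.4   23.4   81.5   -0.2   75.5 -107.3]
t 5.25 ang 0.592 toolang 0.616 rad 0.1389 pull 13.9 alongL -3.3 y -4.0 width 0.0248 [ -22.2   23.9   80.3   -0.5   77.1 -107.1]
t 5.35 ang 0.608 toolang 0.633 rad 0.1389 pull 14.4 alongL -6.8 y -5.4 width 0.0251 [ -22.    24.4   79.3   -0.7   78.5 -106.8]
```

```bash
python3 -m crank '[-0.0015,-0.017,0,-0.0021,0.0002,-0.0013,0]' >/dev/null; python3 m.py; python3 -m crank '[-0.0015,-0.017,0,-0.0021,0.0002,-0.0013,0]' >/dev/null; python3 m.py;  python3 -m crank '[-0.001,-0.01,0,-0.0012,0,-0.001,0,0,0,0,0,0,0,0]' >/dev/null; python3 m.py
```

```text
t 5.45 ang 0.594 toolang 0.615 rad 0.1389 pull 10.9 alongL 0.2 y -5.7 width 0.0252 [ -22.2   23.9   80.3   -0.5   77.  -107.1]
t 5.55 ang 0.583 toolang 0.594 rad 0.1389 pull 1.2 alongL -4.8 y -4.6 width 0.0252 [-2.240e+01  2.330e+01  8.150e+01 -1.000e-01  7.530e+01 -1.074e+02]
t 5.75 ang 0.579 toolang 0.582 rad 0.1389 pull 2.6 alongL -3.7 y -5.8 width 0.0250 [-2.250e+01  2.300e+01  8.200e+01  1.000e-01  7.440e+01 -1.075e+02]
```

```bash
python3 -m crank '[0,0,0,0,0,0,60, 0,0,0,0,0,0,60, 0,0,0,0,0,0,60, 0,0,0,0,0,0.015,60, 0,0,0,0,0,0.02,60, 0,0,0,0,0,0.025,60, 0,0,0,0,0,0.035,60, 0,0.01,0,0,0,0.035,60]'; python3 - <<'E'
from h import *
for n in ("scene",):
    d=get_image(n); cv2.imwrite(f"pics/{n}1.png",cv2.resize(d["frame"][150:350,220:460,::-1],None,fx=3,fy=3))
print(observe()["q"],observe()["ft_force"])
E
python3 -m crank '[0,0,-0.142,0.004,0.02,0,60, 0,0,-0.142,0.004,0.02,0,60, 0,0,-0.142,0.004,0.022,0,60, 0,0,-0.142,0.004,0.022,0,60, 0,0,-0.142,0.004,0.022,0,60, 0,0,-0.142,0.004,0.022,0,60, 0,0,-0.142,0.004,0.022,0,60, 0,0,-0.142,0.004,0.022,0,60, 0,0,-0.142,0.004,0.022,0,60, 0,0,-0.142,0.004,0.022,0,60, 0,0,-0.142,0.004,0.022,0,60, 0,0,-0.142,0.004,0.022,0,60, 0,0,0,0,0,0,60, 0,0,0,0,0,0,60]'
python3 - <<'E'
from h import *
np.set_printoptions(precision=4,suppress=True)
d=get_image("wrist"); cv2.imwrite("pics/w3.png",d["frame"][:,:,::-1]); o=observe(); print(o["time_s"],o["position"],o["q"],o["ft_force"],o["tool_rot"],d["world_to_cam"])
E
```

```text
time_s: 6.55
position: [0.53, -0.0905, 0.3219]
tool_rot: [[0.086, 0.996, 0.001], [0.996, -0.086, -0.0], [-0.0, 0.001, -1.0]]
ft_force: [0.0, -0.8, -0.4]
grip_width: 0.0512
[-2.23006265e+01  1.78685280e+01  6.67840154e+01 -1.04006732e-02
  9.47581763e+01 -1.07392328e+02] [-2.35273162 -0.23026798  4.24410145]
time_s: 8.0
position: [0.5783, 0.1693, 0.3202]
tool_rot: [[0.977, -0.214, -0.001], [-0.214, -0.977, -0.001], [-0.0, 0.001, -1.0]]
ft_force: [-0.5, -0.9, -0.6]
grip_width: 0.0513
8.05 [0.5783 0.1688 0.3203] [ 5.0421 25.2502 56.5715 -0.0471 98.2103 17.4405] [ 0.3719 -0.6609  1.0378] [[ 0.9767 -0.2148 -0.0005]
 [-0.2148 -0.9767 -0.0009]
 [-0.0003  0.0009 -1.    ]] [[ 0.9768 -0.214  -0.0003 -0.5287]
 [ 0.204   0.9315 -0.3012 -0.2137]
 [ 0.0647  0.2942  0.9535 -0.5374]
 [ 0.      0.      0.      1.    ]]
```

View pics/w3.png

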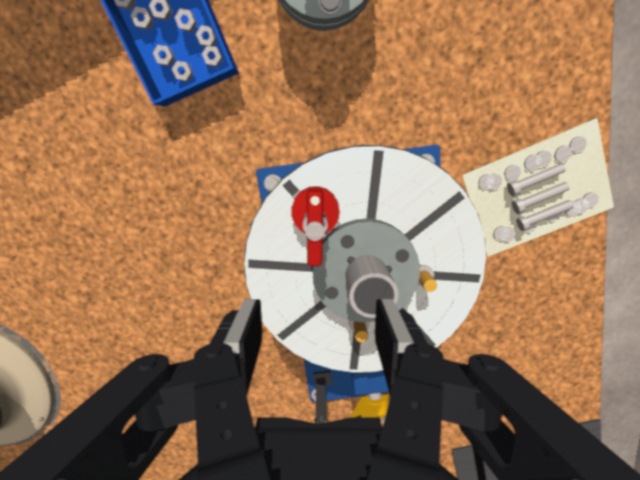

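View pics/scene1.png

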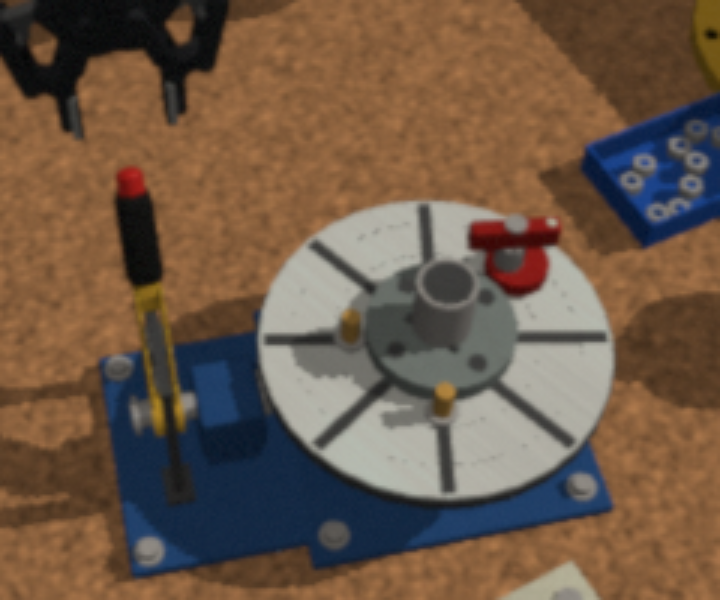

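The wrist view shows the bar running from (315,200) (dot) to (315,262), with its nut at about (315,230). The bar is vertical in the picture, so the yaw is right. In the scene view the button sits at crop (130,172), so I'll check that against the predicted lever angle.

```bash
python3 - <<'E'
from h import *
np.set_printoptions(precision=4,suppress=True)
s=get_image("scene"); t=get_image("top"); w=get_image("wrist")
P=np.array([.602,-.0965,.072]); X=np.array([.9962,-.087,0])
for a in (0,.45,.59,.61,.75):
    for L in (.188,.104): print(a,L,proj(s,P+L*(-np.cos(.45+a)*X+np.array([0,0,np.sin(.45+a)]))),end=" ")
    print(proj(t,P+.188*(-np.cos(.45+a)*X+np.array([0,0,np.sin(.45+a)]))))
print("bar ends",onz(w,315,194,.167),onz(w,315,264,.167),"nut",onz(w,315,230,.17), "plate", onz(w,366,259,.104))
f=t["frame"].astype(int); m=(f[...,0]>130)&(f[...,1]<50)&(f[...,2]<60); m[:, :330]=0; m[:,:]&=True
ys,xs=np.nonzero(m[180:300,330:400]); print("button top px",xs.mean()+330,ys.mean()+180,len(xs))
cv2.imwrite("pics/t1.png",cv2.resize(t["frame"][150:290,220:390,::-1],None,fx=4,fy=4,interpolation=cv2.INTER_CUBIC))
E
```

```text
0 0.188 (np.float64(261.0746263156411), np.float64(204.64917445781612)) 0 0.104 (np.float64(267.3059869672491), np.float64(240.78401104506474)) (np.float64(350.14784020459905), np.float64(278.6051504784894))
0.45 0.188 (np.float64(261.67707040353446), np.float64(203.18039482364324)) 0.45 0.104 (np.float64(267.9216454021039), np.float64(241.67235071020102)) (np.float64(353.9649486070983), np.float64(256.73543474108146))
0.59 0.188 (np.float64(262.5049116053385), np.float64(206.4303862530285)) 0.59 0.104 (np.float64(268.4507529481804), np.float64(243.94431205109902)) (np.float64(355.2702071778274), np.float64(247.30318004244637))
0.61 0.188 (np.float64(262.6492568303444), np.float64(207.0498964269841)) 0.61 0.104 (np.float64(268.5391953823015), np.float64(244.3470702716618)) (np.float64(355.4575083528665), np.float64(245.87531594450462))
0.75 0.188 (np.float64(263.8420479350375), np.float64(212.4890039245083)) 0.75 0.104 (np.float64(269.24523700463595), np.float64(247.703881244679)) (np.float64(356.7601622817581), np.float64(235.41700174380506))
bar ends [0.5832 0.2016 0.167 ] [0.5698 0.1423 0.167 ] nut [0.5767 0.1728 0.17  ] plate [0.6182 0.1135 0.104 ]
button top px 356.0882352941176 248.23529411764707 34
```

View pics/t1.png

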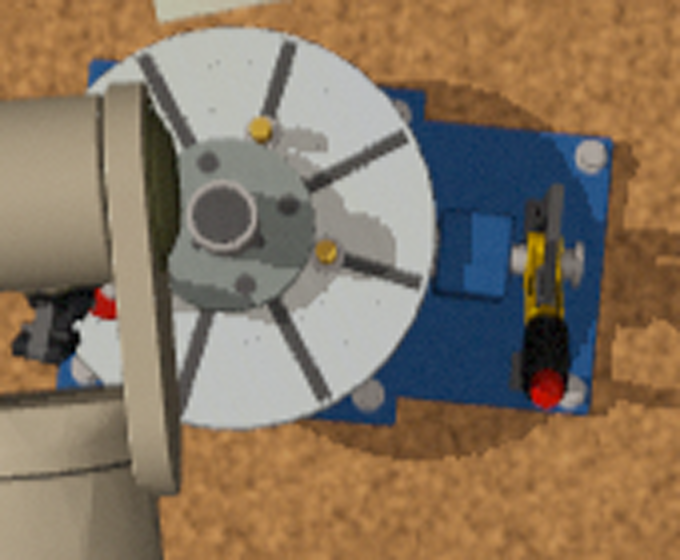

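The lever stands on the 0.61 notch: the top view puts the button at (356,248), and I predicted (355,247) for 0.59. The table hasn't moved. Next I go down on the clamp bar.

```bash
python3 -m crank '[0,0,0,-0.001,0.003,-0.03,45, 0,0,0,0,0,-0.04,45, 0,0,0,0,0,-0.04,45, 0,0,0,0,0,-0.03,45, 0,0,0,0,0,-0.02,45, 0,0,0,0,0,-0.008,45, 0,0,0,0,0,0,0, 0,0,0,0,0,0,0, 0,0,0,0,0,0,0, 0,0,0,0,0,0,0, 0,0,0,0,0,0,0]' 70; python3 -c "
from h import *
o=observe();print(o['wrist_torque'],o['q'])"
```

```text
time_s: 9.3
position: [0.5765, 0.1721, 0.1529]
tool_rot: [[0.976, -0.217, -0.002], [-0.217, -0.976, -0.001], [-0.002, 0.001, -1.0]]
ft_force: [-4.7, -0.4, -3.8]
grip_width: 0.0177
[-0.1065461   0.77418818  0.02215383] [ 5.37734425e+00  3.13825473e+01  7.39776163e+01 -4.17256915e-02
  7.47674748e+01  1.79199714e+01]
```

```bash
python3 -m crank '[0,0,0,0,0,0,0, 0,0,0,0,0,0,0, 0,0,0,0,0,0,0]' 70; python3 -c "
from h import *
o=observe();print(o['wrist_torque'],o['q'])"
```

```text
time_s: 9.6
position: [0.5765, 0.1721, 0.1529]
tool_rot: [[0.976, -0.217, -0.002], [-0.217, -0.976, -0.001], [-0.002, 0.001, -1.0]]
ft_force: [-5.6, -0.1, -4.0]
grip_width: 0.0177
[-0.10378888  0.78556516 -0.0254609 ] [ 5.37704738e+00  3.13832575e+01  7.39781274e+01 -4.43562631e-02
  7.47687237e+01  1.79207036e+01]
```

```bash
python3 -m crank '[0,0,0,0,0,0,45, 0,0,0,0,0,0,45, 0,0,0,0,0,0.007,45, 0,0,0,0,0,0,0, 0,0,0,0,0,0,0, 0,0,0,0,0,0,0, 0,0,0,0,0,0,0, 0,0,0,0,0,0,0]' 70
```

```text
time_s: 10.4
position: [0.5767, 0.1726, 0.1606]
tool_rot: [[0.976, -0.217, -0.001], [-0.217, -0.976, -0.0], [-0.001, 0.0, -1.0]]
ft_force: [-5.6, 0.4, 9.3]
grip_width: 0.0123
```

The jaws now hold the bar itself; the first, lower grip had caught the post underneath. Turning clockwise.

```bash
cat > k.py <<'E'
from h import *
o=observe();R=o["tool_rot"]; yaw=np.arctan2(R[1,0],R[0,0])+.2187
print("t %.2f turn %.3f Tz %.3f"%(o["time_s"],-yaw,o["wrist_torque"][2]),"F",np.round(o["ft_force"],1),np.round(o["position"],4),"q6 %.1f w %.4f"%(o["q"][5],o["grip_width"]))
E
python3 k.py; python3 -m crank '[0,0,-0.1,0,0,0,0, 0,0,-0.1,0,0,0,0]'>/dev/null; python3 k.py; python3 -m crank '[0,0,-0.1,0,0,0,0, 0,0,-0.1,0,0,0,0]'>/dev/null; python3 k.py; python3 -m crank '[0,0,-0.1,0,0,0,0, 0,0,-0.1,0,0,0,0]'>/dev/null; python3 k.py
```

```text
t 10.40 turn 0.000 Tz -0.098 F [-5.6  0.4  9.3] [0.5767 0.1726 0.1606] q6 17.9 w 0.0123
t 10.60 turn 0.204 Tz 0.204 F [-6.4  0.3  8.5] [0.5768 0.1725 0.1606] q6 29.6 w 0.0124
t 10.80 turn 0.404 Tz 0.229 F [-6.9  0.  10. ] [0.5768 0.1724 0.1605] q6 41.1 w 0.0127
t 11.00 turn 0.604 Tz 0.213 F [-5.2 -0.7  9.6] [0.5768 0.1723 0.1606] q6 52.5 w 0.0124
```

```bash
for i in 1 2 3 4 5; do python3 -m crank '[0,0,-0.1,0,0,0,0]'>/dev/null; python3 k.py; done
```

```text
t 11.10 turn 0.704 Tz 0.275 F [-6.6 -1.   9.8] [0.5767 0.1724 0.1605] q6 58.2 w 0.0123
t 11.20 turn 0.803 Tz 0.298 F [-5.9 -0.2  9.7] [0.5767 0.1724 0.1605] q6 64.0 w 0.0122
t 11.30 turn 0.904 Tz 0.313 F [-5.8 -0.7  9.6] [0.5767 0.1723 0.1605] q6 69.7 w 0.0123
t 11.40 turn 1.003 Tz 0.244 F [-6.5  0.3  9.2] [0.5767 0.1723 0.1606] q6 75.4 w 0.0122
t 11.50 turn 1.104 Tz 0.256 F [-5.8 -0.4  8.6] [0.5767 0.1722 0.1605] q6 81.1 w 0.0121
```

```bash
for i in 1 2 3 4; do python3 -m crank '[0,0,-0.1,0,0,0,0]'>/dev/null; python3 k.py; done
```

```text
t 11.60 turn 1.203 Tz 0.402 F [-6.7  1.3 10.4] [0.5766 0.1723 0.1605] q6 86.9 w 0.0124
t 11.70 turn 1.303 Tz 0.630 F [-7.   2.1 11.1] [0.5765 0.1726 0.1605] q6 92.6 w 0.0126
t 11.80 turn 1.402 Tz 0.768 F [-8.1  4.5 10.2] [0.5763 0.1729 0.1605] q6 98.3 w 0.0119
t 11.90 turn 1.502 Tz 0.980 F [-7.8  4.7 10. ] [0.5762 0.1732 0.1605] q6 104.0 w 0.0124
```

The torque has risen to about 0.98 Nm, so the lobe bears hard. I'll let go, rise and look.

```bash
python3 -m crank '[0,0,0,0,0,0,45, 0,0,0,0,0,0,45, 0,0,0,0,0,0,45, 0,0,0,0,0,0.02,45, 0,0,0,0,0,0.03,45, 0,0,0,0,0,0.04,45, 0,0,0,0,0,0.04,45, 0,0,0,-0.02,0,0.03,45, 0,0,0,-0.03,0,0,45, 0,0,0,-0.03,0,0,45, 0,0,0,-0.03,0,0,45, 0,0,0,-0.03,0,0,45, 0,0,0,-0.03,0,0,45, 0,0,0,-0.03,0,0,45, 0,0,0,0,0,0,45]'; python3 - <<'E'
from h import *
t=get_image("top");s=get_image("scene"); a=cv2.resize(t["frame"][150:290,220:390,::-1],(680,560),interpolation=cv2.INTER_CUBIC)
b=cv2.resize(s["frame"][195:345,240:440,::-1],(747,560),interpolation=cv2.INTER_CUBIC)
cv2.imwrite("pics/t2.png",cv2.resize(np.hstack([a[:,:460],b[:,200:]]),(800,450)))
cv2.imwrite("pics/t2full.png",a)
print(observe()["q"])
E
```

```text
time_s: 13.4
position: [0.3749, 0.1722, 0.32]
tool_rot: [[-0.146, -0.989, -0.0], [-0.989, 0.146, 0.001], [-0.001, 0.0, -1.0]]
ft_force: [-0.3, 0.2, -0.2]
grip_width: 0.0387
[8.04582031e+00 4.98803058e+00 8.48414592e+01 2.56845871e-02
 9.01339007e+01 1.06510486e+02]
```

View pics/t2.png

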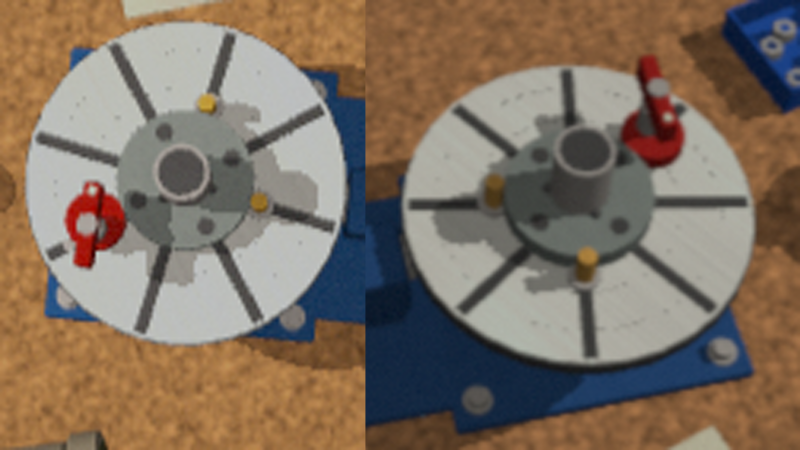

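Both pins touch the flange and the lobe is turned onto it. The spokes and pins are where they were, so the table has not turned. Now I'll work out the release path, pressing the button with the closed fingertips.

```bash
cat > rel.py <<'E'
from h import *
from scipy.spatial.transform import Rotation as Ro
P=np.array([.602,-.0965,.072]); X=np.array([.9962,-.087,0]); Y=np.array([.087,.9962,0]); Z=np.array([0,0,1.])
def pose(a,r,psi,s=.008):
    ph=.45+a; l=-np.cos(ph)*X+np.sin(ph)*Z; ps=np.radians(psi)
    z=np.cos(ps)*X-np.sin(ps)*Z; e=np.sin(ps)*X+np.cos(ps)*Z
    t=P+r*l-s*e-.014*z
    return t,np.c_[-Y,np.cross(z,-Y),z]
def delta(p0,R0,p1,R1): return Ro.from_matrix(R1@R0.T).as_rotvec(), p1-p0
E
python3 - <<'E'
from rel import *
np.set_printoptions(precision=4,suppress=True)
o=observe(); c=(o["position"],o["tool_rot"])
seq=[(.6,.215,80),(.6,.190,80),(.6,.181,80)]+[(.6-.06*k,.181,80-1.4*k) for k in range(1,11)]
for q in seq:
    n=pose(*q); d=delta(*c,*n); print(q[0],np.round(q[2],1),"tcp",n[0],"rot",d[0],"d",d[1]); c=n
E
```

```text
0.6 80 tcp [ 0.4852 -0.0863  0.2709] rot [-0.021  -0.1728  0.0604] d [ 0.1076 -0.2584 -0.0488]
0.6 80 tcp [ 0.4976 -0.0874  0.2492] rot [-0.  0. -0.] d [ 0.0124 -0.0011 -0.0217]
0.6 80 tcp [ 0.502  -0.0878  0.2414] rot [-0.  0. -0.] d [ 0.0045 -0.0004 -0.0078]
0.54 78.6 tcp [ 0.4925 -0.0869  0.2355] rot [-0.0021 -0.0243  0.    ] d [-0.0095  0.0008 -0.0059]
0.48 77.2 tcp [ 0.4833 -0.0861  0.229 ] rot [-0.0021 -0.0243  0.    ] d [-0.0092  0.0008 -0.0065]
0.42 75.8 tcp [ 0.4746 -0.0854  0.222 ] rot [-0.0021 -0.0243  0.    ] d [-0.0088  0.0008 -0.007 ]
0.36 74.4 tcp [ 0.4662 -0.0846  0.2144] rot [-0.0021 -0.0243  0.    ] d [-0.0083  0.0007 -0.0075]
0.3 73.0 tcp [ 0.4584 -0.084   0.2064] rot [-0.0021 -0.0243  0.    ] d [-0.0079  0.0007 -0.008 ]
0.24 71.6 tcp [ 0.451  -0.0833  0.198 ] rot [-0.0021 -0.0243  0.    ] d [-0.0074  0.0006 -0.0085]
0.18 70.2 tcp [ 0.4441 -0.0827  0.1891] rot [-0.0021 -0.0243  0.    ] d [-0.0069  0.0006 -0.0089]
0.12 68.8 tcp [ 0.4377 -0.0822  0.1798] rot [-0.0021 -0.0243  0.    ] d [-0.0064  0.0006 -0.0093]
0.05999999999999994 67.4 tcp [ 0.4319 -0.0816  0.1702] rot [-0.0021 -0.0243  0.    ] d [-0.0058  0.0005 -0.0096]
0.0 66.0 tcp [ 0.4267 -0.0812  0.1603] rot [-0.0021 -0.0243  0.    ] d [-0.0052  0.0005 -0.0099]
```

```bash
python3 -m crank '[0,0,0.06,0.012,-0.029,0,0, -0.011,-0.086,0,0.012,-0.029,0,0, -0.01,-0.086,0,0.012,-0.029,0,0, 0,0,0,0.012,-0.029,0,0, 0,0,0,0.012,-0.029,0,0, 0,0,0,0.012,-0.029,0,0, 0,0,0,0.012,-0.029,0,0, 0,0,0,0.012,-0.029,0,0, 0,0,0,0.012,-0.026,0,0, 0,0,0,0,0,-0.024,0, 0,0,0,0,0,-0.024,0, 0,0,0,0,0,0,0, 0,0,0,0,0,0,0]' 60;  python3 - <<'E'
from rel import *
np.set_printoptions(precision=4,suppress=True)
d=get_image("wrist"); f=d["frame"]; cv2.imwrite("pics/w4.png",f[:,:,::-1]); o=observe(); print(o["position"],o["q"],o["grip_width"])
for r in (.188,.179): print(proj(d,P+r*(-np.cos(1.05)*X+np.sin(1.05)*Z)))
print("tip",proj(d,o["position"]+.014*o["tool_rot"][:,2]))
print(delta(o["position"],o["tool_rot"],*pose(.6,.19,80)))
E
```

```text
time_s: 14.8
position: [0.4861, -0.0863, 0.2717]
tool_rot: [[-0.089, -0.981, 0.17], [-0.996, 0.086, -0.021], [0.005, -0.171, -0.985]]
ft_force: [0.6, 0.1, 0.6]
grip_width: 0.0002
[ 0.4862 -0.0863  0.2724] [-25.422   10.8094  86.276    3.2652  73.4743  68.9584] 2.1148098908671053e-05
(np.float64(317.0643372372653), np.float64(261.6412346485116))
(np.float64(317.0133099847902), np.float64(250.92751769633804))
tip (np.float64(317.2020741366058), np.float64(314.2804996872433))
(array([ 0.0059, -0.0012,  0.0016]), array([ 0.0114, -0.0011, -0.0232]))
```

View pics/w4.png

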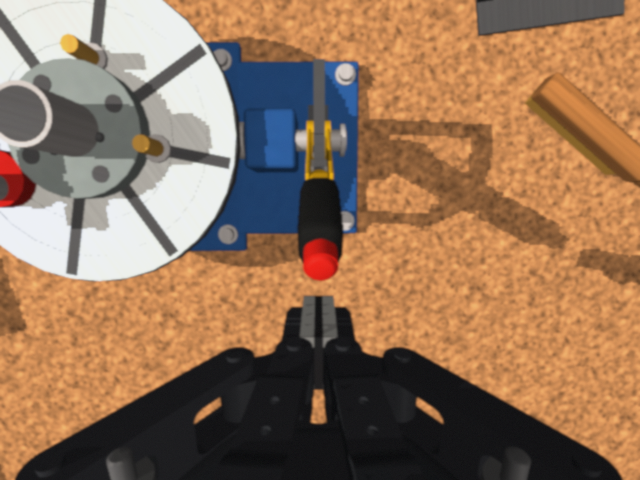

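The fingertips (318,298) are lined up with the button top (320,266), which is within 1–2 mm of prediction. I move up to it and press.

```bash
cat > f.py <<'E'
from rel import *
np.set_printoptions(precision=4,suppress=True)
o=observe(); t=get_image("top"); g=t["frame"].astype(int); m=(g[...,0]>120)&(g[...,1]<60)&(g[...,2]<60)
ys,xs=np.nonzero(m[230:300,335:370])
print("t %.2f"%o["time_s"],"F",np.round(o["ft_force"],1),o["position"],np.round(o["q"],1),"button px", (xs.mean()+335,ys.mean()+230,len(xs)) if len(xs) else None)
E
python3 -m crank '[0,0,0,0.004,-0.001,-0.008,0, 0,0,0,0.004,-0.001,-0.008,0, 0,0,0,0.0035,0,-0.007,0, 0,0,0,0,0,0,0]' | grep force; python3 f.py; python3 -m crank '[0,0,0,0.0015,0,-0.0026,0]'|grep force;python3 -m crank '[0,0,0,0.0015,0,-0.0026,0]' | grep force; python3 f.py
```

```text
ft_force: [-0.4, -0.2, -0.8]
t 15.25 F [-0.4 -0.2 -0.8] [ 0.497  -0.0877  0.2474] [-25.   13.2  87.4   3.3  70.1  69.2] button px None
ft_force: [-0.0, 0.3, 0.2]
ft_force: [-0.3, -0.3, -0.2]
t 15.50 F [-0.3 -0.3 -0.2] [ 0.5    -0.0878  0.2432] [-24.8  13.6  87.5   3.2  69.4  69.3] button px None
```

```bash
for i in 1 2 3; do python3 -m crank '[0,0,0,0.001,0,-0.0017,0]'|grep force; done; python3 f.py
```

```text
ft_force: [-0.5, 0.4, -0.3]
ft_force: [0.4, -0.9, 0.1]
ft_force: [0.9, 0.2, -0.4]
t 15.85 F [ 0.9  0.2 -0.4] [ 0.5029 -0.0878  0.238 ] [-24.7  14.2  87.7   3.2  68.7  69.4] button px None
```

```bash
python3 - <<'E'
from rel import *
d=get_image("wrist"); g=d["frame"].astype(int); m=((g[...,0]>110)&(g[...,1]<70)&(g[...,2]<70)); m[:,:200]=0; m[:,450:]=0
ys,xs=np.nonzero(m); print("red",len(xs),xs.min(),xs.max(),ys.min(),ys.max(),xs.mean(),ys.mean())
o=observe(); 
for r in (.188,.179): print(proj(d,P+r*(-np.cos(1.05)*X+np.sin(1.05)*Z)))
print("tip",proj(d,o["position"]+.014*o["tool_rot"][:,2]),proj(d,o["position"]+.014*o["tool_rot"][:,2]-.011*o["tool_rot"][:,1]))
cv2.imwrite("pics/w5.png",cv2.resize(d["frame"][180:380,200:440,::-1],None,fx=3,fy=3,interpolation=cv2.INTER_CUBIC))
E
```

```text
Traceback (most recent call last):
ValueError: zero-size array to reduction operation minimum which has no identity
```

```bash
python3 - <<'E'
from rel import *
d=get_image("wrist"); g=d["frame"].astype(int)
m=(g[...,0]-np.maximum(g[...,1],g[...,2])>60); m[:,:250]=0; m[:,400:]=0
ys,xs=np.nonzero(m&(g[...,1]<90)); print("red",len(xs)); 
if len(xs): print(xs.min(),xs.max(),ys.min(),ys.max())
for y in range(200,330,8): print(y,[tuple(g[y,x]) for x in (300,310,318,326,336)])
o=observe(); 
for r in (.188,.179): print(proj(d,P+r*(-np.cos(1.05)*X+np.sin(1.05)*Z)))
print("tip",proj(d,o["position"]+.014*o["tool_rot"][:,2]),proj(d,o["position"]+.014*o["tool_rot"][:,2]-.011*o["tool_rot"][:,1]),o["ft_force"],o["position"])
cv2.imwrite("pics/w5.png",cv2.resize(d["frame"][180:380,200:440,::-1],None,fx=3,fy=3,interpolation=cv2.INTER_CUBIC))
E
```

```text
red 0
200 [(np.int64(32), np.int64(63), np.int64(104)), (np.int64(112), np.int64(96), np.int64(78)), (np.int64(85), np.int64(83), np.int64(81)), (np.int64(103), np.int64(99), np.int64(96)), (np.int64(42), np.int64(64), np.int64(99))]
208 [(np.int64(32), np.int64(64), np.int64(105)), (np.int64(90), np.int64(74), np.int64(47)), (np.int64(130), np.int64(97), np.int64(13)), (np.int64(126), np.int64(97), np.int64(47)), (np.int64(59), np.int64(69), np.int64(96))]
216 [(np.int64(31), np.int64(62), np.int64(103)), (np.int64(145), np.int64(107), np.int64(14)), (np.int64(192), np.int64(141), np.int64(16)), (np.int64(188), np.int64(138), np.int64(15)), (np.int64(83), np.int64(77), np.int64(85))]
224 [(np.int64(31), np.int64(61), np.int64(103)), (np.int64(103), np.int64(76), np.int64(18)), (np.int64(54), np.int64(41), np.int64(18)), (np.int64(53), np.int64(41), np.int64(17)), (np.int64(72), np.int64(73), np.int64(93))]
232 [(np.int64(31), np.int64(53), np.int64(86)), (np.int64(26), np.int64(27), np.int64(25)), (np.int64(24), np.int64(23), np.int64(23)), (np.int64(22), np.int64(24), np.int64(22))
[... 2378 characters left out ...]
nt64(88)), (np.int64(21), np.int64(21), np.int64(21)), (np.int64(91), np.int64(90), np.int64(86)), (np.int64(51), np.int64(50), np.int64(48))]
328 [(np.int64(67), np.int64(66), np.int64(64)), (np.int64(95), np.int64(93), np.int64(90)), (np.int64(20), np.int64(18), np.int64(17)), (np.int64(94), np.int64(93), np.int64(88)), (np.int64(73), np.int64(72), np.int64(69))]
(np.float64(317.37586473502046), np.float64(314.3712914998632))
(np.float64(317.3040953544064), np.float64(299.02568034653683))
tip (np.float64(317.3944743776433), np.float64(314.1599853322323)) (np.float64(317.37336541407), np.float64(292.25443233549134)) [ 0.53668838 -0.82062939 -0.58691415] [ 0.50285899 -0.08779737  0.23794506]
```

```bash
python3 - <<'E'
from rel import *
s=get_image("scene")
a=cv2.imread("pics/w5.png"); a=cv2.resize(a[:,150:570],(400,571))[:500]
u,v=260,205; b=cv2.resize(s["frame"][v-50:v+50,u-40:u+40,::-1],(400,500),interpolation=cv2.INTER_CUBIC)
cv2.imwrite("pics/m6.png",np.hstack([a,b]))
E
```

```text
(no output)
```

View pics/m6.png

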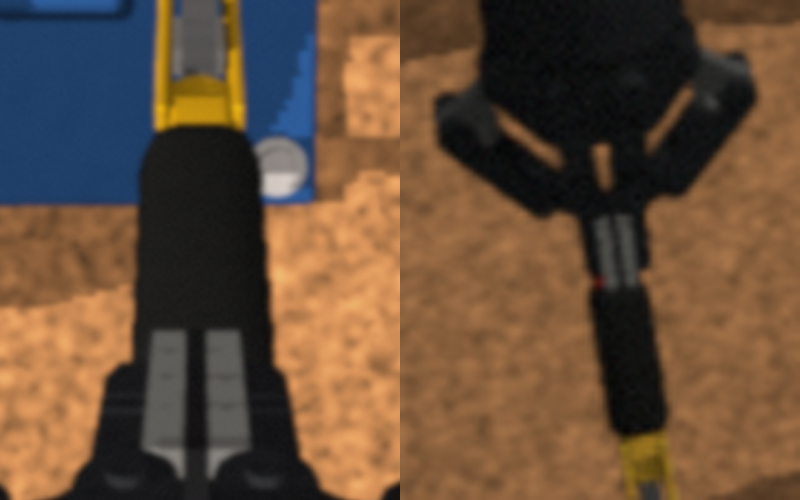

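```bash
python3 - <<'E'
from rel import *
np.set_printoptions(precision=4,suppress=True)
d=get_image("wrist"); o=observe(); M=d["world_to_cam"]; print("cam",-M[:3,:3].T@M[:3,3])
# camera pose at w4: same tool orientation, shift by tcp motion
d4=dict(d); M4=M.copy(); sh=o["position"]-np.array([.4862,-.0863,.2724]); M4[:3,3]=M[:3,3]+M[:3,:3]@sh; d4["world_to_cam"]=M4
for a in (.54,.57,.6):
  ph=.45+a; l=-np.cos(ph)*X+np.sin(ph)*Z; e=np.sin(ph)*X+np.cos(ph)*Z
  for n,r,s in (("topc",.188,0),("topfar",.188,.0095),("topnear",.188,-.0095),("gripend",.172,.016),("gripstart",.104,.016)):
    print(a,n,np.round(proj(d4,P+r*l+s*e),1),np.round(proj(d,P+r*l+s*e),1))
g=cv2.imread("pics/w4.png").astype(int)
print([(y,tuple(int(v) for v in g[y,320,::-1])) for y in range(228,300,3)])
print(o["position"],o["tool_rot"])
E
```

```text
cam [ 0.5564 -0.0922  0.3771]
0.54 topc [317.2 277.3] [317.3 330.6]
0.54 topfar [317.2 264.6] [317.3 317.4]
0.54 topnear [317.2 289.2] [317.3 342.8]
0.54 gripend [317.1 235.6] [317.2 279.9]
0.54 gripstart [316.8 174.1] [316.8 197.9]
0.57 topc [317.2 269.8] [317.3 322.7]
0.57 topfar [317.1 256.1] [317.3 308.3]
0.57 topnear [317.2 282.5] [317.3 336.1]
0.57 gripend [317.  227.5] [317.2 270.9]
0.57 gripstart [316.8 169.6] [316.8 193. ]
0.6 topc [317.1 261.7] [317.3 314.2]
0.6 topfar [317.1 247.1] [317.3 298.5]
0.6 topnear [317.2 275.3] [317.3 328.6]
0.6 gripend [317. 219.] [317.2 261.4]
0.6 gripstart [316.7 165.1] [316.8 187.9]
[(228, (34, 34, 32)), (231, (35, 34, 31)), (234, (35, 34, 32)), (237, (55, 33, 31)), (240, (170, 24, 20)), (243, (173, 24, 18)), (246, (174, 26, 21)), (249, (174, 25, 19)), (252, (187, 26, 19)), (255, (228, 36, 26)), (258, (237, 42, 34)), (261, (237, 39, 29)), (264, (235, 37, 27)), (267, (232, 34, 25)), (270, (229, 34, 25)), (273, (226, 34, 26)), (276, (219, 31, 22)), (279, (207, 45, 29)), (282, (209, 139, 85)), (285, (219, 149, 92)), (288, (213, 144, 88)), (291, (194, 132, 81)), (294, (182, 124, 77)), (297, (40, 32, 26))]
[ 0.5028 -0.0878  0.2381] [[-0.0886 -0.9814  0.1705]
 [-0.9961  0.0863 -0.0205]
 [ 0.0054 -0.1716 -0.9851]]
```

The pictures show the tips now in front of the button. The grip start has shifted about 24 px from w4, so the button was evidently pressed and the lever dropped one notch (about 0.45). I'll back off, re-aim for the new angle, then press and follow in one go.

```bash
cat > plan.py <<'E'
from rel import *
import sys
np.set_printoptions(precision=4,suppress=True)
def plan(seq,shift=np.zeros(3)):
    o=observe(); c=(o["position"],o["tool_rot"])
    for q in seq:
        n=pose(*q); n=(n[0]+shift,n[1]); d=delta(*c,*n); print(np.round(q,3),"rot",d[0],"d",d[1]); c=n
E
python3 - <<'E'
from plan import *
a=.455
print(pose(a,.215,66)[0],observe()["position"])
plan([(a,.215,66),(a,.205,66),(a,.197,66),(a,.189,66),(a,.181,66)]+[(a-.065*k,.180,66-1.7*k) for k in range(1,8)],np.array([0,-.001,0]))
E
```

```text
[ 0.4567 -0.0838  0.2506] [ 0.5028 -0.0878  0.2381]
[ 0.455  0.215 66.   ] rot [-0.0162 -0.2459  0.0022] d [-0.0461  0.003   0.0125]
[ 0.455  0.205 66.   ] rot [-0. -0.  0.] d [ 0.0062 -0.0005 -0.0079]
[ 0.455  0.197 66.   ] rot [-0. -0.  0.] d [ 0.0049 -0.0004 -0.0063]
[ 0.455  0.189 66.   ] rot [-0. -0.  0.] d [ 0.0049 -0.0004 -0.0063]
[ 0.455  0.181 66.   ] rot [-0. -0.  0.] d [ 0.0049 -0.0004 -0.0063]
[ 0.39  0.18 64.3 ] rot [-0.0026 -0.0296  0.    ] d [-0.0086  0.0007 -0.0087]
[ 0.325  0.18  62.6  ] rot [-0.0026 -0.0296  0.    ] d [-0.0087  0.0008 -0.0085]
[ 0.26  0.18 60.9 ] rot [-0.0026 -0.0296  0.    ] d [-0.0081  0.0007 -0.009 ]
[ 0.195  0.18  59.2  ] rot [-0.0026 -0.0296  0.    ] d [-0.0075  0.0007 -0.0095]
[ 0.13  0.18 57.5 ] rot [-0.0026 -0.0296  0.    ] d [-0.0069  0.0006 -0.01  ]
[ 0.065  0.18  55.8  ] rot [-0.0026 -0.0296  0.    ] d [-0.0063  0.0005 -0.0104]
[ 0.    0.18 54.1 ] rot [-0.0026 -0.0296  0.    ] d [-0.0056  0.0005 -0.0108]
```

```bash
python3 -m crank '[0,0,0,0.005,0,0.03,0, 0,0,0,0,0,0.03,0, -0.008,-0.123,0.001,-0.026,0.002,0.005,0, -0.008,-0.123,0.001,-0.025,0.001,-0.02,0, 0,0,0,0,0,-0.02,0, 0,0,0,0,0,0,0, 0,0,0,0,0,0,0]'; cat > look.py <<'E'
from plan import *
o=observe(); d=get_image("wrist"); g=d["frame"].astype(int); c=(g[...,0]-np.maximum(g[...,1],g[...,2])>70)&(g[...,1]<90); c[:,:250]=0;c[:,400:]=0
ys,xs=np.nonzero(c); print(len(xs),o["position"],np.round(o["q"],1))
if len(xs): print("red x",xs.min(),xs.max(),"y",ys.min(),ys.max(), "bright y", [int(v) for v in np.where(g[:,int(xs.mean()),0]*c[:,int(xs.mean())]>205)[0][[0,-1]]])
x=int(xs.mean()) if len(xs) else 318
yl=[y for y in range(60,330) if g[y,x,0]>90 and g[y,x,2]<50 and g[y,x,1]>65]; print("yellow end",max(yl) if yl else None)
for a in (.61,.47,.45,.33,.19,.09,0):
  ph=.45+a; l=-np.cos(ph)*X+np.sin(ph)*Z; e=np.sin(ph)*X+np.cos(ph)*Z
  print(a,[np.round(proj(d,P+r*l+s*e),0).tolist() for r,s in ((.188,.0095),(.188,-.0095),(.104,.016))])
E
python3 look.py
```

```text
time_s: 16.8
position: [0.4577, -0.0853, 0.2642]
tool_rot: [[-0.087, -0.91, 0.406], [-0.996, 0.08, -0.036], [0.0, -0.408, -0.913]]
ft_force: [0.7, -0.1, 0.6]
grip_width: 0.0004
1119 [ 0.4577 -0.0853  0.2642] [-30.7   3.1 100.   12.4  55.6  59.2]
red x 301 335 y 245 283 bright y [257, 281]
yellow end 195
0.61 [[315.0, 202.0], [315.0, 237.0], [316.0, 163.0]]
0.47 [[315.0, 249.0], [315.0, 278.0], [316.0, 183.0]]
0.45 [[315.0, 255.0], [315.0, 283.0], [316.0, 186.0]]
0.33 [[315.0, 287.0], [315.0, 309.0], [316.0, 202.0]]
0.19 [[315.0, 316.0], [315.0, 332.0], [316.0, 219.0]]
0.09 [[315.0, 332.0], [316.0, 343.0], [316.0, 230.0]]
0 [[316.0, 342.0], [316.0, 349.0], [316.0, 238.0]]
```

Confirmed: the lever is at about 0.45, one notch down. Now press and follow in a single call.

```bash
python3 - <<'E'
from plan import *
a=.45
plan([(a,.197,66,.008)],np.array([0,-.0015,0]))
E
```

```text
[ 0.45   0.197 66.     0.008] rot [ 0.0009  0.0019 -0.    ] d [ 0.009  -0.0008 -0.0286]
```

```bash
python3 -m crank '[0,0,0,0.0045,-0.0004,-0.0143,0, 0,0,0,0.0045,-0.0004,-0.0143,0, 0,0,0,0.0049,-0.0004,-0.0063,0, 0,0,0,0.0049,-0.0004,-0.0063,0, -0.0026,-0.03,0,-0.0086,0.0007,-0.0087,0, -0.0026,-0.03,0,-0.0087,0.0008,-0.0085,0, -0.0026,-0.03,0,-0.0081,0.0007,-0.009,0, -0.0026,-0.03,0,-0.0075,0.0007,-0.0095,0, -0.0026,-0.03,0,-0.0069,0.0006,-0.01,0, -0.0026,-0.03,0,-0.0063,0.0005,-0.0104,0, -0.0026,-0.03,0,-0.0056,0.0005,-0.0108,0]'; python3 look.py
```

```text
time_s: 17.95
position: [0.4239, -0.082, 0.1561]
tool_rot: [[-0.086, -0.803, 0.59], [-0.996, 0.069, -0.053], [0.002, -0.592, -0.806]]
ft_force: [-38.0, 6.1, 48.0]
grip_width: -0.0001
771 [ 0.4239 -0.082   0.1561] [-37.9   7.5 124.2  49.8  24.8  15.4]
red x 299 339 y 275 301 bright y [277, 292]
yellow end 184
0.61 [[314.0, -51.0], [314.0, 24.0], [315.0, 44.0]]
0.47 [[314.0, 53.0], [314.0, 122.0], [315.0, 74.0]]
0.45 [[314.0, 67.0], [314.0, 135.0], [315.0, 79.0]]
0.33 [[314.0, 146.0], [314.0, 203.0], [315.0, 105.0]]
0.19 [[314.0, 222.0], [315.0, 265.0], [316.0, 134.0]]
0.09 [[315.0, 265.0], [315.0, 298.0], [316.0, 153.0]]
0 [[315.0, 295.0], [315.0, 320.0], [316.0, 170.0]]
```

```bash
python3 -m crank '[0,0,0,-0.004,0,0.004,0, 0,0,0,-0.006,0,0.008,0, 0,0,0,-0.012,0,0.02,0, 0,0,0,-0.012,0,0.03,0, 0,0,0,0,0,0.03,0, 0,0,0,0,0,0,0, 0,0,0,0,0,0,0]'; python3 look.py; python3 - <<'E'
from rel import *
t=get_image("top"); g=t["frame"].astype(int)
m=(g[...,0]-np.maximum(g[...,1],g[...,2])>70)&(g[...,1]<70)
ys,xs=np.nonzero(m[225:300,335:370]); print("top red",(xs.mean()+335,ys.mean()+225,len(xs)) if len(xs) else None)
for a in (0,.09,.17,.19): print(a,proj(t,P+.188*(-np.cos(.45+a)*X+np.sin(.45+a)*Z)))
E
```

```text
time_s: 18.7
position: [0.3906, -0.0823, 0.2479]
tool_rot: [[-0.087, -0.804, 0.588], [-0.996, 0.069, -0.052], [0.001, -0.591, -0.807]]
ft_force: [0.7, -0.1, -0.9]
grip_width: -0.0002
704 [ 0.3906 -0.0823  0.2479] [-42.9  -6.9 117.3  31.4  44.1  34.1]
red x 301 327 y 262 292 bright y [263, 282]
yellow end 292
0.61 [[310.0, 96.0], [310.0, 132.0], [312.0, 114.0]]
0.47 [[310.0, 145.0], [310.0, 179.0], [312.0, 133.0]]
0.45 [[310.0, 152.0], [310.0, 185.0], [312.0, 136.0]]
0.33 [[311.0, 191.0], [311.0, 220.0], [312.0, 152.0]]
0.19 [[311.0, 231.0], [311.0, 255.0], [313.0, 170.0]]
0.09 [[311.0, 255.0], [312.0, 275.0], [313.0, 183.0]]
0 [[311.0, 273.0], [312.0, 289.0], [313.0, 193.0]]
top red (np.float64(351.40677966101697), np.float64(276.59322033898303), 59)
0 (np.float64(350.14784020459905), np.float64(278.6051504784894))
0.09 (np.float64(350.8376209514966), np.float64(275.393916575689))
0.17 (np.float64(351.4873796851515), np.float64(272.02931311884106))
0.19 (np.float64(351.6546851471355), np.float64(271.11480343617586))
```

```bash
python3 - <<'E'
from rel import *
def red(g,y0,y1,x0,x1):
    g=g.astype(int); m=(g[...,0]-np.maximum(g[...,1],g[...,2])>70)&(g[...,1]<70); ys,xs=np.nonzero(m[y0:y1,x0:x1]); return np.round([xs.mean()+x0,ys.mean()+y0,len(xs)],2)
a=cv2.imread("pics/top0.png")[:,:,::-1]; f=get_image("top")["frame"]; s0=cv2.imread("pics/scene0.png")[:,:,::-1]; s=get_image("scene")["frame"]
print("button top view start/now",red(a,225,300,335,370),red(f,225,300,335,370))
print("button scene start/now",red(s0,195,225,250,275),red(s,195,225,250,275))
print("clamp now",red(f,200,245,230,270))
b=cv2.resize(cv2.imread("pics/t2full.png")[:,:,::-1],(170,140),interpolation=cv2.INTER_AREA)
D=np.abs(b.astype(int)-f[150:290,220:390]).max(2)
print("table-area mean diff vs t2",D[:110,:110].mean(),(D[:110,:110]>60).sum(),"clamp t2",red(b,50,95,10,50)+[220,150,0])
D2=np.abs(a.astype(int)-f).max(2)[210:290,335:375]; print("lever vs start",D2.mean(),(D2>50).sum())
E
```

```text
button top view start/now [351.29 276.58  59.  ] [351.34 276.64  58.  ]
button scene start/now [261.76 207.12  50.  ] [261.76 207.12  50.  ]
clamp now [249.42 219.24 220.  ]
table-area mean diff vs t2 3.914297520661157 0 clamp t2 [249.44 219.25 220.  ]
lever vs start 5.5196875 0
```

```bash
python3 -c "
from rig import *
o=observe();print(o['time_s'],o['ft_force']);close_job()"
```

```text
18.9 [ 0.56309762 -0.0189421  -0.6506632 ]
the job is handed in; nothing more can be done
```

I did all three steps in the order asked and handed the job in at 18.9 s, with the arm clear of everything. No verdict was reported.

- **Brake on:** I pulled the lever up over four clicks to the notch near 0.61. The pull had grown by about 10 N since before the pad met the drum. The highest reading was 15 N, below the roughly 20 N you gave for firmly on. I stayed at this notch because one more would have added about 9 N. Let go, it rested on the notch at about 0.59 in the top view.
- **Clamp:** My first grip caught the post under the hand bar, so I took hold again higher up. I turned the bar clockwise 1.5 rad, to about 0.98 Nm, which is above the 0.45–0.7 Nm given for bearing hard. In the pictures the flange touched both stop pins and the table had not turned.
- **Brake off:** The first press dropped the lever only one notch, and I did not notice at first. I re-aimed and pressed again, following the lever down to its stop. The fingertips pressed with about 61 N at the bottom, under the 120 N wrist limit.

**Last checks:** The button sits where it was at the start in both cameras, within 0.1 pixel, so the lever is fully down. The clamp and flange look the same as just after clamping. I did not test that the table turns freely, and I checked the other objects on the bench only by what showed in the pictures.

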